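# Find the heavy side of a tube-mixer wheel and hold it down

### The arm

A 6-joint arm with a two-finger parallel gripper is mounted at the origin on the work surface. World frame = base frame: x ahead of the robot, y to its left, z up, the work surface at z = 0. Lengths are in mm, angles in rad, forces in N, time in s.
With the tool pointing down it reaches from about 300 to 775 mm from the base axis. Payload 14.6 kg.
Tool frame: the origin (TCP) lies on the centre line of the jaws, within the pads' length; the fingertips stand 19 mm ahead of it and the grasp point (between the pads) is the TCP (bot.tip_reach is the distance from the TCP to the fingertips, in mm); y points along the fingers, x is the direction in which the jaws open and shut, and the axes are right-handed (so a half turn about y gives the same grasp; the last joint's range is limited). The gripper opens to 85 mm and grips with 20 to 120 N. Pads are 22 mm wide; open, the fingers measure 114 mm over their backs; the gripper's body (76 mm by 85 mm) begins 54 mm behind the grasp point. The pads swing forward as they close: fully open they stand 13 mm farther back than shut.
Start: joints at [1.202, 0.3, 1.521, -0, 1.321, -0.067], TCP at [163.479, 525.133, 250.281] pointing down, gripper open.
Joint ranges: [-3.03, 3.03], [-0.79, 2.21], [0.23, 2.52], [-1.04, 4.18], [0, 3.07], [-2.55, 2.55]. Speed limits (rad/s): [2.22, 2.22, 2.57, 3.14, 3.14, 3.14].

### API

Orientations are given as a unit quaternion [w, x, y, z].
In Python, from rig import bot gives the robot as it stands. Calls block until the motion is done:
- bot.move_to(position, orientation): joint-space move of the TCP to a pose.
- bot.servo_line(position, attitude=None, speed=150, until_force=None): straight line of the TCP; attitude=None keeps the orientation; speed is the mean speed in mm/s. With until_force (N) it stops when the force on the tool has changed by that much, and returns True; else False.
- bot.move_joints(angles): joint-space move.
- bot.move_gripper(opening, grip_force=None): finger opening in mm; grip_force is the grip in N (None keeps the last); returns when the fingers have stopped.
- bot.dwell(seconds).
- bot.ik(position, orientation): joint angles nearest the present ones, or None.
- bot.read_state(): the state.
- bot.read_camera(name): name is "scene" or "top" or "wrist"; returns a dict with "image" (420x560x3 uint8, blue, green, red), "depth" (420x560 float32, mm along the optical axis (not along the pixel's ray), 0 where there is no reading), "fovy" (degrees; the focal length in pixels is half the picture's height over the tangent of half this angle, whatever the lens; pixels are square), "cx", "cy" (the principal point, pixels), "eye" and "attitude" of the camera in the world; the wrist camera has in their place "mount" (4x4, takes a point from camera to tool coordinates, whose origin is the TCP and whose axes are the tool frame's). Camera axes: x right, y down, z forward; pixel columns grow to the right and rows downward; lengths in mm; the calibration is good to about 2 mm. A picture is of the moment at which its call begins: read the wrist's pose just before it.
A pose or a line that the arm cannot do raises bot.MotionError and nothing moves.
- bot.finish_job(): hands the job in, once; it reports no verdict.
The state is a dict: "clock": time; "joint_positions": joint angles; "qvel": joint speeds; "effort": joint torques, N m; "ee_pos": TCP position; "tool_rot": TCP orientation; "ft_force": force on the tool from outside, world axes, zero at the start; "moment": the same for the moment, N m; "grip_width": finger opening in mm.
Only numpy, scipy, OpenCV 4.12 (cv2) and the standard library are available. Lean on these libraries where they do the work, as an engineer would, in place of code of your own. Each camera call takes 0.05 s, during which the arm holds its last target. There are 200 camera calls.

### The job

Slide the balancing jig's carriage along its rail until the black dot on its rear ledge sits right under the needle tip. Then turn the mixer wheel by its crank handle, feel which of the six closed cups is the heavy one, and bring that cup straight down below the axle. Finish while still gripping the crank handle, with the wheel still and the dot still under the needle, so that a trim weight can be fitted on top; leave the things around the jig alone.

Things in the scene. Friction and masses are not known exactly. Their poses are not given: they have to be found in the camera images.
- jig: grey fixed base plate, 400 x 150 mm, with a slide rail; yaw within about 20 degrees of straight ahead. x along the rail away from the robot, z up. Base and rails reach 36 mm above the table; origin on the table, 170 mm from the plate's near end
- carriage (a joint): slide of the aluminium carriage along the rail, m, growing away from the robot; drags with about 5 N, stays where it is left, and may be pushed or pulled by the crank handle. Carriage: plate 130 x 130 mm, top 40 mm above the table, two uprights to 157 mm that bear the axle
- hub (a point): point on the axle level with the middle of the crank handle, fixed to the carriage, 140 mm above the table. x along axle and rail towards wheel and needle, z up. From here along x: crank arm 41 to 54 mm, front upright from 59 mm, wheel (70 mm radius) 90 to 140 mm, rear upright to 171 mm, ledge to 216 mm
- handle: brown wooden round crank handle: sleeve 22 mm in diameter, 82 mm long, spinning freely on its pin; parallel to the axle, 55 mm from it, free end towards the robot. Origin at the sleeve's middle, 85 to 195 mm above the table as it turns. Nothing within 40 mm of its middle
- crank (a joint): turn of crank and wheel about x of hub (right-handed), rad: 0 with the handle straight above the axle, +pi/2 with it to -y; turns without end. Bearing drag is about 0.18 N m (3.3 N at the handle), a little more than the hidden weight pulls, so it stays where it is left. The crank itself is balanced
- mark (a point): black dot with a scribed cross on top of the small rear ledge of the carriage, 75 mm above the table, behind the wheel
- needle_tip (a point): tip of the steel needle that hangs from a bracket on the jig base, 81 mm above the table (6 mm above the ledge), in line with the rail; it does not move during the job
- tube_rack: bystander: white rack of capped sample tubes, 70 x 160 x 100 mm, origin under its centre
- reagent: bystander: closed bottle, 60 mm in diameter, 130 mm tall, origin under its centre
- driver: bystander: screwdriver lying on the table, origin at its underside
- tray: bystander: empty grey tray, 110 x 150 x 35 mm, origin under its centre
- wheel_centre (a point): middle of the white mixer wheel, on the axle, 140 mm above the table. Six outwardly equal closed cups (32 mm across, 46 mm long), 50 mm from the axle, 60 degrees apart. The wheel is clamped fast on the crank's shaft at an unknown angle. One cup hides a weight of about 0.25 kg (2.2 N at the handle), felt only at the crank: heavy going as it rises, light as it sinks

How it is judged:
By the outcome, as a careful person would: the job done as asked, in the order asked, and still so for the second after the job is handed in, while the arm keeps its last pose, push and grip.
It also fails if it takes over 59 s, if anything falls off the work surface, if the arm or the gripper's body presses on something with over 40 N, if the wrist force passes 120 N, or if a joint passes its speed limit or range.

## Working session

There is one attempt and no reset: what is moved stays moved. The work goes in short steps, each a Python script; the robot and the scene stay as the last script left them, time stands still between calls to the robot, and variables do not carry over. Pictures are saved under pics/ and viewed, about 8 in all and at most 12, crops included, and the job is handed in when it is done.

```bash
ls; mkdir -p pics; cat > h.py <<'E'
import numpy as np, cv2
from scipy.spatial.transform import Rotation as R
from rig import bot
def rot(q): return R.from_quat([q[1],q[2],q[3],q[0]]).as_matrix()
def quat(M):
    q=R.from_matrix(M).as_quat(); return [q[3],q[0],q[1],q[2]]
def cam(name):
    s=bot.read_state(); c=bot.read_camera(name)
    c['f']=210/np.tan(np.radians(c['fovy'])/2)
    if name=='wrist':
        T=np.eye(4);T[:3,:3]=rot(s['tool_rot']);T[:3,3]=s['ee_pos'];T=T@np.array(c['mount']);c['R'],c['o']=T[:3,:3],T[:3,3]
    else:
        a=np.array(c['attitude']); c['R']=a if a.shape==(3,3) else rot(a); c['o']=np.array(c['eye'])
    return c
def ray(c,u,v): return c['R']@np.array([(u-c['cx'])/c['f'],(v-c['cy'])/c['f'],1.])
def onplane(c,u,v,z):
    d=ray(c,u,v); return c['o']+d*(z-c['o'][2])/d[2]
def pt(c,u,v): return c['o']+ray(c,u,v)*c['depth'][int(v),int(u)]
def proj(c,p):
    q=c['R'].T@(np.array(p)-c['o']); return q[:2]/q[2]*c['f']+[c['cx'],c['cy']]
E
python3 - <<'E'
from h import *
import pickle
for n in('top','scene'):
    c=cam(n); pickle.dump(c,open(n+'.pkl','wb')); cv2.imwrite(f'pics/{n}0.png',cv2.resize(c['image'],None,fx=1.4,fy=1.4)); print(n,c['o'],c['R'].round(2).tolist(),c['f'],c['cx'],c['cy'])
print(bot.read_state())
E
```

```text
pics
top [ 508.96869382  -16.28534439 1480.83153981] [[-0.0, -1.0, 0.06], [-1.0, 0.0, 0.01], [-0.01, -0.06, -1.0]] 470.35629418550053 287.3784943677857 218.1578229026465
scene [1379.1129957  -635.74908313  967.47090925] [[0.63, 0.48, -0.61], [0.78, -0.41, 0.48], [-0.02, -0.77, -0.63]] 491.5647242803011 276.67860926913767 218.2480934884004
{'clock': 0.1, 'joint_positions': array([ 1.20241018e+00,  3.00414592e-01,  1.52149997e+00, -4.51228867e-05,
        1.32067805e+00, -6.66028315e-02]), 'qvel': array([ 4.54275153e-06, -1.00701498e-03, -1.74642576e-03, -5.21763771e-04,
       -1.36879017e-03, -1.17519690e-03]), 'effort': array([-4.10702723e-04, -5.44381142e+01, -3.62370086e+01, -1.51661930e-04,
        3.06279369e-03, -1.61945678e-05]), 'ee_pos': array([163.42231279, 524.97354932, 249.78661084]), 'tool_rot': array([-0.56927298,  0.56967935,  0.41887226, -0.41945172]), 'ft_force': array([0.78962561, 0.31841916, 0.49825117]), 'moment': array([ 0.02943104, -0.00451586,  0.03619174]), 'grip_width': 85.4386250043151}
```

View pics/top0.png

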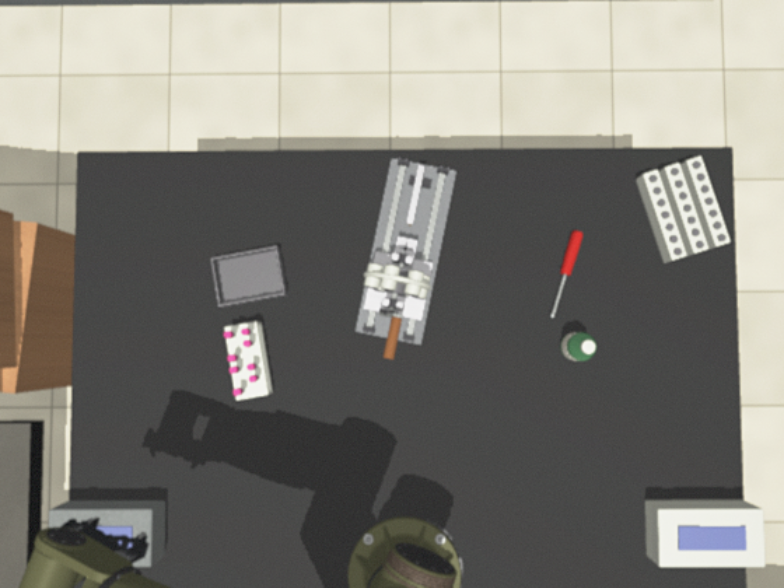

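View pics/scene0.png

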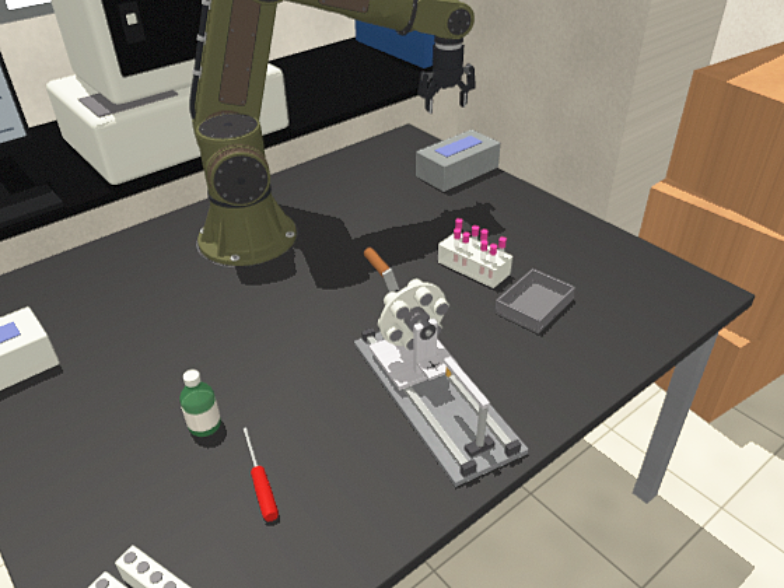

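```bash
cat > m.py <<'E'
from h import *
import pickle
c=pickle.load(open('top.pkl','rb')); d=c['depth']
v,u=np.mgrid[:420,:560]
def cloud(c):
    v,u=np.mgrid[:420,:560]
    q=np.stack([(u-c['cx'])/c['f']*c['depth'],(v-c['cy'])/c['f']*c['depth'],c['depth']],-1)
    return q@c['R'].T+c['o']
P=cloud(c)
roi=(u>245)&(u<335)&(v>105)&(v<265)
m=roi&(P[...,2]>7)&(P[...,2]<50)&(d>0)
print('table z',np.median(P[300:330,230:260,2]) , 'hist',np.histogram(P[m][:,2],bins=range(6,52,4)))
hsv=cv2.cvtColor(c['image'],cv2.COLOR_BGR2HSV)
b=roi&(hsv[...,0]<20)&(hsv[...,1]>100)&(d>0)
m&=~b
r=cv2.minAreaRect(P[m][:,:2].astype(np.float32)); print('rect',r); print(cv2.boxPoints(r))
for n in('top','scene'):
    c=pickle.load(open(n+'.pkl','rb')); P=cloud(c); hsv=cv2.cvtColor(c['image'],cv2.COLOR_BGR2HSV)
    b=((hsv[...,0]<20)&(hsv[...,1]>100)).astype(np.uint8)
    k,l,s,ce=cv2.connectedComponentsWithStats(b)
    for i in range(1,k):
        x,y,w,h,a=s[i]
        if 15<a<2000 and 240<x<340 and 150<y<300:
            q=P[(l==i)&(c['depth']>0)]; print(n,s[i],ce[i],'med',np.median(q,0),'min',q.min(0),'max',q.max(0))
    r=(c['image'][95:265,235:345] if n=='top' else c['image'][170:350,240:390])
    cv2.imwrite(f'pics/{n}c.png',cv2.resize(r,None,fx=3.5 if n=='top' else 3.3,fy=3.5 if n=='top' else 3.3,interpolation=cv2.INTER_CUBIC))
a=cv2.imread('pics/topc.png');b=cv2.imread('pics/scenec.png')
h=595;b=cv2.resize(b,(410,492));o=np.zeros((595,797,3),np.uint8);o[:a.shape[0],:a.shape[1]]=a[:595];o[:492,387:797]=b
cv2.imwrite('pics/crop1.png',o)
E
python3 m.py
```

```text
table z -0.20476033706165708 hist (array([ 359, 1078, 1112,  352,  323,  308,  134,  220,  327,  170,   21]), array([ 6, 10, 14, 18, 22, 26, 30, 34, 38, 42, 46, 50]))
rect ((691.9488525390625, -6.954864501953125), (490.23992919921875, 275.1063537597656), 0.10402156412601471)
[[ 446.57953  130.15306]
 [ 447.07904 -144.95284]
 [ 937.3182  -144.06279]
 [ 936.81866  131.0431 ]]
top [274 227  12  30 209] [279.78947368 242.12440191] med [512.06314051  18.47595941 201.84143342] min [4.76696276e+02 4.83023403e+00 1.33251579e-01] max [555.61699563  42.92524012 209.99356697]
scene [260 176  18  22 167] [267.96407186 185.50898204] med [513.88890949  14.35437449 199.49269629] min [231.45736591  -0.61323022  -7.12178206] max [557.87543861 213.78949304 205.72748108]
```

View pics/crop1.png

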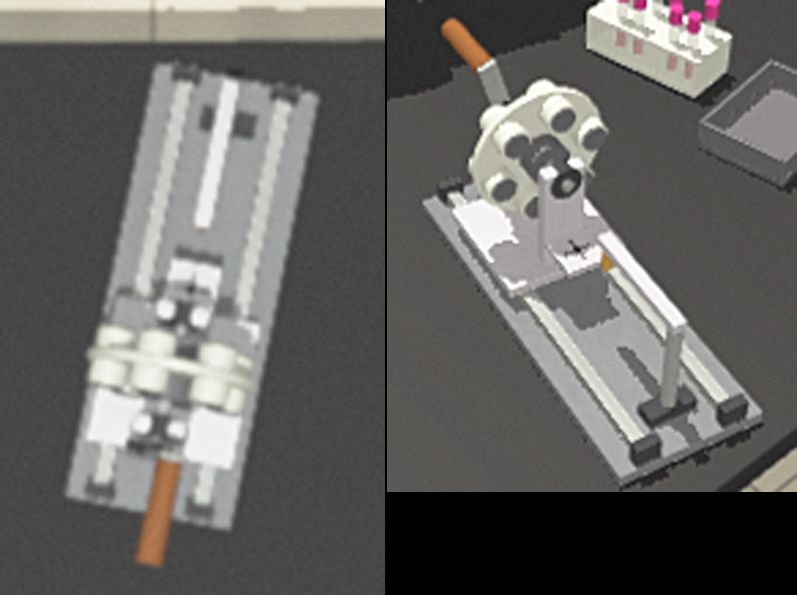

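```bash
cat > m2.py <<'E'
from h import *
import pickle
T=pickle.load(open('top.pkl','rb'));S=pickle.load(open('scene.pkl','rb'))
tp=lambda x,y:(235+(x+.5)/3.5-.5,95+(y+.5)/3.5-.5)
sp=lambda x,y:(240+(x-387)/2.733,170+y/2.733)
C=np.array([onplane(T,*tp(*p),14)[:2] for p in [(155,63),(318,95),(230,528),(67,496)]])
print('corners',C.round(1).tolist(),[np.linalg.norm(C[i]-C[i-1]).round(1) for i in range(4)])
ax=(C[0]-C[3])+(C[1]-C[2]); yaw=np.arctan2(ax[1],ax[0]); near=(C[2]+C[3])/2
X=np.array([np.cos(yaw),np.sin(yaw)]);Y=np.array([-X[1],X[0]])
o=C.mean(0)-X*30; print('yaw',np.degrees(yaw),'origin',o)
J=lambda p:((p[:2]-o)@np.array([X,Y]).T).round(1)
print('mark scene',J(onplane(S,*sp(577,249),75)),'top',J(onplane(T,*tp(190,290),75)))
print('needle scene',J(onplane(S,*sp(606,271),81)),'top arm end',J(onplane(T,*tp(203,228),95)))
for n,c in(('top',T),('scene',S)):
    hsv=cv2.cvtColor(c['image'],cv2.COLOR_BGR2HSV)
    b=((hsv[...,0]<20)&(hsv[...,1]>100)).astype(np.uint8)
    k,l,s,ce=cv2.connectedComponentsWithStats(b); i=1+np.argmin([np.hypot(*(q-((279.8,242.1) if n=='top' else (268,185.5)))) for q in ce[1:]])
    v,u=np.nonzero(l==i); pts=np.stack([u,v],1).astype(float)
    mu=pts.mean(0);w=np.linalg.svd(pts-mu)[2][0];t=(pts-mu)@w
    for e in (t.min(),t.max(),0):
        q=mu+w*e; print(n,'handle px',q.round(1), 'z195',onplane(c,*q,193).round(1),J(onplane(c,*q,193)))
    c['hd']=(c['o'],ray(c,*mu))
A=np.stack([T['hd'][1],-S['hd'][1]],1);k=np.linalg.lstsq(A,S['hd'][0]-T['hd'][0],rcond=None)[0]
a=T['o']+k[0]*T['hd'][1];b=S['o']+k[1]*S['hd'][1];print('handle mid',a,b,J((a+b)/2))
E
python3 m2.py
```

```text
corners [[924.3, 26.1], [894.1, -120.9], [504.5, -39.7], [533.4, 105.4]] [np.float64(398.8), np.float64(150.0), np.float64(397.9), np.float64(148.0)]
yaw -11.61735254379254 origin [684.68103695  -1.24096829]
mark scene [27.6  0.5] top [24.6  0.9]
needle scene [70.6  6.1] top arm end [76.  -0.2]
top handle px [283.  226.8] z195 [556.4  10.5 193. ] [-128.   -14.3]
top handle px [277.  255.8] z195 [477.2  27.1 193. ] [-208.9  -14. ]
top handle px [279.8 242.1] z195 [514.4  19.3 193. ] [-170.9  -14.1]
scene handle px [261.3 177.4] z195 [467.4  30.3 193. ] [-219.2  -12.9]
scene handle px [275.6 194.8] z195 [556.3   9.6 193. ] [-127.9  -15.2]
scene handle px [268.  185.5] z195 [509.8  20.4 193. ] [-175.6  -14. ]
handle mid [514.42782932  19.24546536 196.1850371 ] [513.35492866  17.77060054 196.13968591] [-171.3  -15. ]
```

```bash
cat >> h.py <<'E'
yaw=np.radians(-11.617); JX=np.array([np.cos(yaw),np.sin(yaw),0]);JY=np.array([-JX[1],JX[0],0]);JZ=np.array([0,0,1.]);JO=np.array([684.68,-1.24,0])
JR=np.stack([JX,JY,JZ],1)
def W(p): return JO+JR@np.array(p,float)
def J(p): return JR.T@(np.array(p)-JO)
E
python3 - <<'E'
from h import *
c=cam('wrist');M=np.array(c['mount']);print(M.round(3).tolist(),c['f'],c['cx'],c['cy'])
s=bot.read_state();q0=s['joint_positions'];print(rot(s['tool_rot']).round(2).tolist())
best=[]
for side in(1,-1):
  for el in(35,45,55,65):
    for D in(250,300):
      e=np.radians(el);t=W([48,0,78]);eye=t+D*(side*np.cos(e)*JY+np.sin(e)*JZ)
      z=(t-eye)/D
      for r in range(0,360,30):
        x=np.cross(z,JZ);x/=np.linalg.norm(x);x=R.from_rotvec(z*np.radians(r)).apply(x);T=np.eye(4);T[:3,:3]=np.stack([x,np.cross(z,x),z],1);T[:3,3]=eye
        G=T@np.linalg.inv(M)
        if G[2,3]<190: continue
        q=bot.ik(G[:3,3],quat(G[:3,:3]))
        if q is not None: best.append((np.abs(q-q0).max(),side,el,D,r,G[:3,3].round(0).tolist(),quat(G[:3,:3])))
best.sort(key=lambda b:b[0])
for b in best[:12]:print(b)
E
```

```text
[[1.0, -0.0, -0.0, 0.402], [0.0, -0.3, 0.954, -123.878], [-0.0, -0.954, -0.3, 76.414], [0.0, 0.0, 0.0, 1.0]] 296.74200684872426 278.67802142981316 211.73987909496356
[[0.3, -0.0, -0.95], [0.95, -0.0, 0.3], [-0.0, -1.0, 0.0]]
(np.float64(0.9681317398785545), 1, 35, 300, 180, [753.0, 97.0, 198.0], [np.float64(-0.4398628134634855), np.float64(0.892360282446719), np.float64(-0.09062455652987678), np.float64(0.044732777662043775)])
(np.float64(1.0065232579311256), 1, 45, 300, 210, [732.0, 82.0, 212.0], [np.float64(-0.47291028379089795), np.float64(0.8154410137678699), np.float64(-0.14468389164907947), np.float64(0.30079625670429844)])
(np.float64(1.023109032492269), 1, 45, 300, 180, [749.0, 75.0, 216.0], [np.float64(-0.5159606608827685), np.float64(0.8506282363610348), np.float64(-0.08637877820589361), np.float64(0.05248720417767855)])
(np.float64(1.0435400591914366), 1, 35, 300, 210, [737.0, 103.0, 194.0], [np.float64(-0.39895692390030063), np.float64(0.8579896594487889), np.float64(-0.12675400459154376), np.float64(0.2976920211745149)])
(np.float64(1.060728462539046), 1, 55, 300, 210, [
[... 896 characters left out ...]
0057863105), np.float64(0.030383513452279867), np.float64(-0.17119573150910822)])
(np.float64(1.1814096504668237), 1, 65, 300, 180, [738.0, 23.0, 237.0], [np.float64(-0.6558267737359891), np.float64(0.7481096362377829), np.float64(-0.07595235368770804), np.float64(0.06674170351821454)])
(np.float64(1.2092465819660443), 1, 65, 250, 180, [734.0, 3.0, 192.0], [np.float64(-0.6558267737359892), np.float64(0.7481096362377827), np.float64(-0.07595235368770825), np.float64(0.06674170351821485)])
(np.float64(1.2649824645405108), 1, 45, 300, 150, [767.0, 74.0, 212.0], [np.float64(-0.5238491716007859), np.float64(0.8278465503758208), np.float64(-0.022187093775656537), np.float64(-0.19939876457444344)])
```

```bash
python3 - <<'E'
from h import *
import pickle
bot.move_to([753.0, 97.0, 198.0], [-0.4398628134634855,0.892360282446719,-0.09062455652987678,0.044732777662043775])
c=cam('wrist');pickle.dump(c,open('w1.pkl','wb'));print(bot.read_state()['clock'])
print(proj(c,W([26,0,75])),proj(c,W([73,0,81])))
im=c['image'][140:290,180:380]; cv2.imwrite('pics/w1.png',cv2.resize(im,None,fx=4,fy=4,interpolation=cv2.INTER_CUBIC))
E
```

```text
2.7833
[257.79456347 210.44050319] [304.09051095 215.28963687]
```

View pics/w1.png

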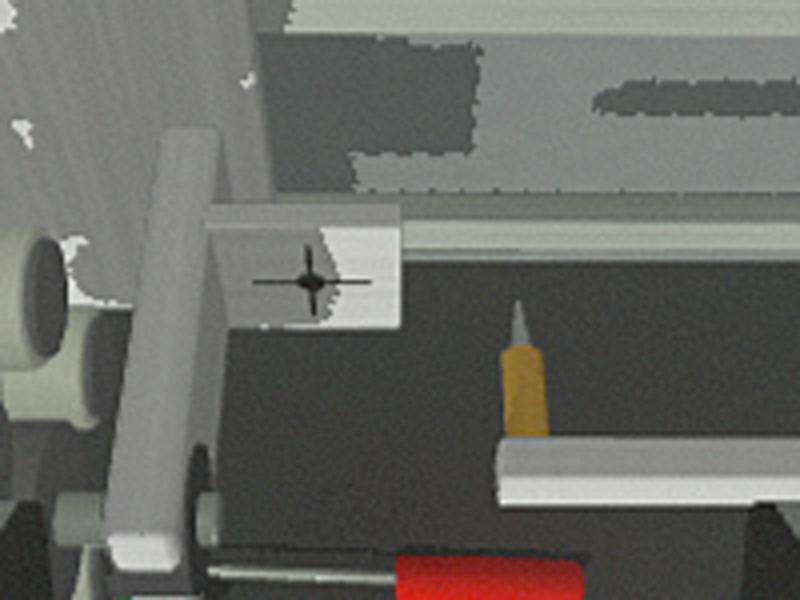

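```bash
cat >> h.py <<'E'
GR=np.stack([JY,-JZ,-JX],1); GQ=quat(GR)
E
python3 - <<'E'
from h import *
import pickle
c=pickle.load(open('w1.pkl','rb'))
px=lambda x,y:(180+(x+.5)/4-.5,140+(y+.5)/4-.5)
m=J(onplane(c,*px(311.5,282),75));n=J(onplane(c,*px(518,299),81));print('mark',m,'needle',n,'dx',n-m)
s=bot.read_state();p=s['ee_pos'];bot.servo_line([p[0],p[1],310],speed=200)
bot.move_gripper(60,40)
h=W([-185,-14.6,195]);
bot.move_to(h+[0,0,100],GQ); bot.servo_line(h+[0,0,25],speed=150)
bot.dwell(.3);s=bot.read_state();print(s['clock'],J(s['ee_pos']),s['ft_force'],s['moment'])
c=cam('wrist');cv2.imwrite('pics/w2.png',c['image']);print(proj(c,W([-170,-14.6,195])),proj(c,W([-211,-14.6,195])))
hsv=cv2.cvtColor(c['image'],cv2.COLOR_BGR2HSV);b=(hsv[...,0]<20)&(hsv[...,1]>100)
v,u=np.nonzero(b);print(u.min(),u.max(),v.min(),v.max(),u.mean(),v.mean(),b.sum(), J(onplane(c,u.mean(),v.mean(),203)))
E
```

```text
mark [25.73074136  0.55697368 75.        ] needle [77.94753659  1.62996175 81.        ] dx [52.21679524  1.07298807  6.        ]
6.2583 [-184.81531822  -14.55892418  220.58356844] [-0.81769834 -0.41480178 -0.28903167] [ 0.0340329  -0.01450325  0.00949806]
[278.04711377 285.17844749] [277.98762509 217.32533772]
19 300 217 384 254.78350700682716 292.41591807402085 5566 [-170.38940064  -27.29894394  203.        ]
```

View pics/w2.png

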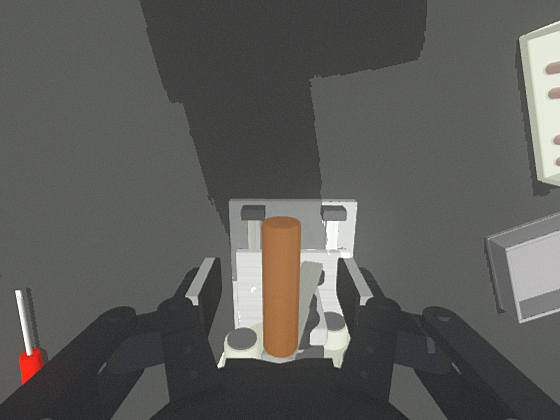

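```bash
python3 - <<'E'
from h import *
h=W([-185,-13.4,193.4]); bot.servo_line(h,speed=80)
bot.move_gripper(15,50)
s=bot.read_state();print(s['clock'],J(s['ee_pos']),JR.T@s['ft_force'],s['grip_width'])
bot.servo_line(h+52.4*JX,speed=40); bot.dwell(.2)
s=bot.read_state();print(s['clock'],J(s['ee_pos']),JR.T@s['ft_force'],s['grip_width'])
c=cam('scene');print(proj(c,W([77.9,0,75])));u,v=proj(c,W([77.9,0,78])).astype(int)
cv2.imwrite('pics/s2.png',np.hstack([cv2.resize(c['image'][v-25:v+25,u-20:u+20],None,fx=9,fy=9,interpolation=cv2.INTER_CUBIC),cv2.resize(c['image'][v-90:v+60,u-80:u+33],(339,450),interpolation=cv2.INTER_CUBIC)]))
print(u,v)
E
```

```text
7.2333 [-184.85361815  -13.41659922  193.84071335] [-1.82695151 -0.81810012  3.86865616] 20.209286765165018
8.8917 [-132.55638872  -13.55761268  193.82219993] [-2.3899069  -2.44640574  5.89396254] 20.351166560581458
[319.48957773 273.48654136]
319 272
```

View pics/s2.png

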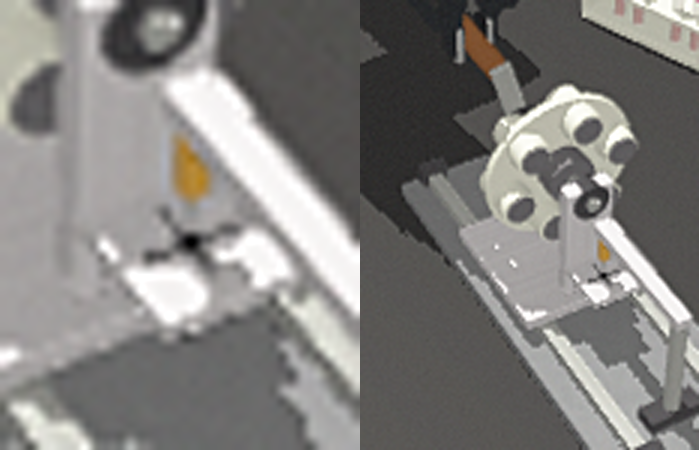

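```bash
cat > sweep.py <<'E'
from h import *
import json,sys
CY,CZ,RR=0.,140.,55.
GX=-132.6
def pos(th): return W([GX,CY-RR*np.sin(th),CZ+RR*np.cos(th)])
def sweep(ths,fn,speed=32):
    out=[]
    for t in ths:
        bot.servo_line(pos(t),speed=speed); s=bot.read_state()
        f=JR.T@s['ft_force']; p=J(s['ee_pos']); out.append([t,*p,*f,s['clock']])
        if np.linalg.norm(f)>30: print('ABORT',out[-1]); break
    out=np.array(out)
    try: old=np.load(fn); 
    except FileNotFoundError: old=np.zeros((0,8))
    np.save(fn,np.vstack([old,out])); return out
def show(o):
    th=o[:,0]
    ft=-np.cos(th)*o[:,5]-np.sin(th)*o[:,6]; fr=-np.sin(th)*o[:,5]+np.cos(th)*o[:,6]
    for i in range(len(o)): print(np.degrees(th[i]).round(0),'p',o[i,1:4].round(1),'fx %.1f ft %.1f fr %.1f'%(o[i,4],ft[i],fr[i]),o[i,7].round(2))
E
python3 - <<'E'
from sweep import *
o=sweep(.248+np.radians(10)*np.arange(1,13),'f.npy'); show(o)
E
```

```text
24.0 p [-132.6  -23.   190.1] fx -1.3 ft 4.0 fr 5.3 9.39
34.0 p [-132.6  -31.2  185.3] fx -0.8 ft 4.5 fr 2.1 9.84
44.0 p [-132.7  -38.6  178.8] fx 2.0 ft 4.8 fr -1.8 10.29
54.0 p [-132.7  -44.5  171.5] fx 2.7 ft 4.1 fr -7.4 10.74
64.0 p [-132.7  -49.   163.5] fx 2.7 ft 4.1 fr -10.7 11.19
74.0 p [-132.7  -52.1  154.7] fx 2.3 ft 3.9 fr -11.7 11.64
84.0 p [-132.7  -53.7  145.5] fx 0.9 ft 2.6 fr -12.7 12.09
94.0 p [-132.6  -53.7  136.2] fx 0.1 ft 3.5 fr -13.0 12.54
104.0 p [-132.5  -52.1  127. ] fx -0.9 ft 3.1 fr -13.0 12.99
114.0 p [-132.3  -48.9  118.2] fx -0.9 ft 1.8 fr -13.0 13.44
124.0 p [-132.1  -44.4  110.1] fx -1.6 ft 1.1 fr -12.9 13.89
134.0 p [-132.   -38.5  102.9] fx -1.4 ft 1.8 fr -12.2 14.34
```

```bash
cat >> sweep.py <<'E'
def centre(o):
    from scipy.optimize import least_squares
    return least_squares(lambda c:np.hypot(o[:,2]-c[0],o[:,3]-c[1])-55,[0,140]).x
E
python3 - <<'E'
import sweep as S, numpy as np
o=np.load('f.npy'); c=S.centre(o);print(c)
r=np.hypot(o[:,2]-c[0],o[:,3]-c[1]);print(r.round(2))
S.CY,S.CZ=c
th=o[-1,0]+np.radians(15)*np.arange(1,17)
n=S.sweep(th,'f.npy',speed=36);S.show(n);print(S.centre(np.vstack([o,n])))
E
```

```text
[  1.16461843 140.84906975]
[54.91 54.93 54.96 55.04 55.07 55.06 55.05 55.02 55.   54.96 54.95 54.93]
149.0 p [-132.1  -26.8   93.9] fx 5.4 ft 1.1 fr -3.2 14.9
164.0 p [-132.2  -13.7   88.2] fx 5.3 ft 0.5 fr -3.6 15.45
179.0 p [-132.5    0.4   86. ] fx 3.8 ft -1.3 fr -4.1 16.0
194.0 p [-132.7   14.5   87.6] fx 3.4 ft -1.2 fr -4.5 16.55
209.0 p [-132.8   27.8   92.7] fx 2.0 ft -0.7 fr -4.7 17.1
224.0 p [-132.9   39.5  101.2] fx 0.5 ft 0.4 fr -3.3 17.65
239.0 p [-132.9   48.7  112.8] fx -3.0 ft 1.9 fr -1.4 18.2
254.0 p [-132.7   54.5  126.5] fx -5.5 ft 2.6 fr 2.9 18.75
269.0 p [-132.5   56.4  140.8] fx -5.2 ft 2.1 fr 3.5 19.3
284.0 p [-132.5   54.6  155.1] fx -4.4 ft 4.1 fr 2.9 19.85
299.0 p [-132.4   49.2  168.4] fx -5.0 ft 4.5 fr 3.8 20.4
314.0 p [-132.4   40.5  179.8] fx -5.8 ft 4.9 fr 5.4 20.95
329.0 p [-132.4   29.1  188.5] fx -5.6 ft 5.5 fr 7.0 21.5
344.0 p [-132.4   15.8  194. ] fx -5.8 ft 4.2 fr 7.6 22.05
359.0 p [-132.4    1.5  195.9] fx -4.3 ft 4.6 fr 6.6 22.6
374.0 p [-132.4  -12.8  194.1] fx -1.3 ft 5.6 fr 6.5 23.15
[  1.29758359 140.95763631]
```

```bash
python3 - <<'E'
import sweep as S, numpy as np
o=np.load('f.npy'); S.CY,S.CZ=1.3,140.95
th=o[-1,0]-np.radians(15)*np.arange(1,25)
n=S.sweep(th,'r.npy',speed=36);S.show(n);print(S.centre(n))
def F(q): 
    th=np.arctan2(-(q[:,2]-1.3),q[:,3]-140.95); return th,-np.cos(th)*(q[:,5]+.55)-np.sin(th)*(q[:,6]+.29)
A=[];b=[]
for q,s in((o,1),(n,-1)):
    t,f=F(q); M=np.stack([np.full_like(t,s),np.cos(t),np.sin(t),np.full_like(t,1.)],1)
    k,res,*_=np.linalg.lstsq(M[:,:3],f,rcond=None);print('sep',s,k,np.degrees(np.arctan2(k[2],k[1])),np.hypot(*k[1:3]),(f-M[:,:3]@k).std())
    A.append(M);b.append(f)
A=np.vstack(A);b=np.hstack(b);k=np.linalg.lstsq(A,b,rcond=None)[0];print('joint',k,np.degrees(np.arctan2(k[2],k[1])),np.hypot(k[1],k[2]),(b-A@k).std())
E
```

```text
359.0 p [-132.4    2.2  196. ] fx 0.0 ft 0.1 fr 4.8 23.7
344.0 p [-132.4   16.4  193.9] fx 2.6 ft -0.6 fr 3.6 24.25
329.0 p [-132.4   29.6  188.3] fx 5.2 ft -0.6 fr 3.6 24.8
314.0 p [-132.5   41.   179.3] fx 4.5 ft -0.0 fr 3.5 25.35
299.0 p [-132.6   49.6  167.6] fx 5.5 ft -2.6 fr 3.3 25.9
284.0 p [-132.7   54.9  154. ] fx 5.2 ft -2.9 fr 4.4 26.45
269.0 p [-132.8   56.3  139.4] fx 5.4 ft -3.0 fr 3.8 27.0
254.0 p [-132.9   54.   125.1] fx 4.6 ft -4.3 fr 4.9 27.55
239.0 p [-132.9   48.2  112.3] fx 3.1 ft -5.0 fr 2.5 28.1
224.0 p [-132.9   39.2  101.2] fx 1.3 ft -5.2 fr 2.2 28.65
209.0 p [-132.9   27.7   92.7] fx -3.9 ft -5.5 fr -0.1 29.2
194.0 p [-132.7   14.3   87.6] fx -4.5 ft -3.7 fr 0.1 29.75
179.0 p [-132.5   -0.3   86.1] fx -5.0 ft -6.4 fr -0.2 30.3
164.0 p [-132.4  -14.4   88.4] fx -5.3 ft -4.5 fr -2.0 30.85
149.0 p [-132.4  -27.3   94.2] fx -5.8 ft -5.1 fr -1.9 31.4
134.0 p [-132.5  -38.4  103.1] fx -5.0 ft -5.4 fr -3.8 31.95
119.0 p [-132.5  -46.8  114.6] fx -4.8 ft -4.2 fr -4.3 32.5
104.0 p [-132.6  -52.   128. ] fx -4.3 ft -3.8 fr -4.8 33.05
89.0 p [-132.6  -53.6  142.1] fx -2.6 ft -3.3 fr -3.3 33.6
74.0 p [-132.5  -51.5  156.3] fx -2.0 ft -1.7 fr -2.5 34.15
59.0 p [-132.6  -45.7  169.5] fx -1.1 ft -2.2 fr -1.8 34.7
44.0 p [-132.5  -36.7  180.7] fx -1.0 ft -2.3 fr -0.8 35.25
29.0 p [-132.6  -25.4  189. ] fx 0.4 ft 0.1 fr 0.1 35.8
14.0 p [-132.5  -12.2  194.3] fx 0.7 ft 0.7 fr 1.0 36.35
[  1.39589506 141.05716197]
sep 1 [ 2.69968131  2.10924574 -0.02371948] -0.6442913656653116 2.109379099596735 0.7387910894777211
sep -1 [ 2.96951602  2.15360324 -0.27390416] -7.248199338928985 2.170951498764634 0.7344518073359759
joint [ 2.84136242  2.13155556 -0.13743088 -0.12848239] -3.689007940630882 2.135981353152936 0.7422648965455039
```

```bash
python3 - <<'E'
import sweep as S, numpy as np, pickle
from h import *
S.CY,S.CZ=1.35,141.
n=S.sweep(np.radians([32,50,68,86.3]),'g.npy',speed=36);S.show(n)
bot.dwell(.1);c=cam('scene');pickle.dump(c,open('s3.pkl','wb'))
s=bot.read_state();print(s['clock'],J(s['ee_pos']),JR.T@s['ft_force'])
u,v=proj(c,W([20,1.3,141])).astype(int);print(u,v)
cv2.imwrite('pics/s3.png',cv2.resize(c['image'][v-45:v+55,u-50:u+50],None,fx=6,fy=6,interpolation=cv2.INTER_CUBIC))
for a in range(0,360,60): print(a,(proj(c,W([21,1.3-50*np.sin(np.radians(a)),141+50*np.cos(np.radians(a))]))-[u-50,v-45]+.5)*6)
E
```

```text
32.0 p [-132.6  -28.2  187.4] fx 2.5 ft 4.9 fr 0.9 36.97
50.0 p [-132.6  -40.9  176.1] fx 2.8 ft 5.0 fr 1.2 37.59
68.0 p [-132.6  -49.6  161.3] fx 2.0 ft 4.6 fr 0.7 38.22
86.0 p [-132.6  -53.4  144.3] fx 2.1 ft 3.5 fr -0.3 38.85
39.0 [-132.62350432  -53.4044485   144.45077273] [ 1.68527248  0.21841772 -2.81433653]
308 240
0 [312.41409903 184.7503703 ]
60 [219.32270133 264.3819602 ]
120 [218.87255945 353.61609569]
180 [306.88614717 362.85541854]
240 [395.44283782 287.21601718]
300 [400.40752109 198.44766686]
```

View pics/s3.png

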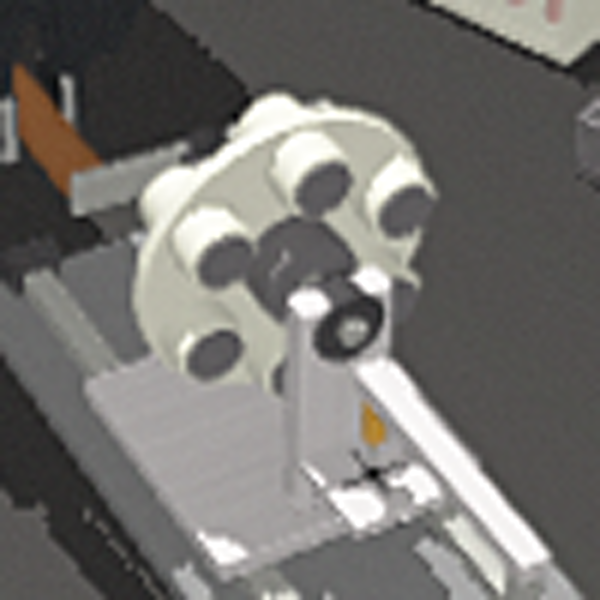

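```bash
python3 - <<'E'
from h import *
import pickle
c=pickle.load(open('s3.pkl','rb'))
pts=[(324,187),(403,208),(228,262),(215,353)]
for x in(17,21,25):
    for p in pts:
        u,v=258+(p[0]+.5)/6-.5,195+(p[1]+.5)/6-.5
        d=ray(c,u,v);k=(JX@(W([x,0,0])-c['o']))/(JX@d);q=J(c['o']+k*d)-[0,1.3,141]
        print(x,q.round(1),np.hypot(*q[1:]).round(1),np.degrees(np.arctan2(-q[1],q[2])).round(1))
m=J(onplane(c,258+(372.5)/6-.5,195+473.5/6-.5,75));print('mark',m)
E
```

```text
17 [17.   8.3 42.2] 43.0 -11.1
17 [17.  47.8 14.6] 50.0 -73.0
17 [ 17.  -36.8  20.1] 41.9 61.3
17 [ 17.  -42.7 -28.5] 51.3 123.8
21 [21.   5.8 46.2] 46.5 -7.2
21 [21.  45.1 18.7] 48.9 -67.5
21 [ 21.  -39.   24.2] 45.9 58.2
21 [ 21.  -44.9 -24.2] 51.0 118.3
25 [25.   3.3 50.1] 50.2 -3.8
25 [25.  42.5 22.8] 48.2 -61.7
25 [ 25.  -41.3  28.3] 50.0 55.6
25 [ 25.  -47.1 -19.9] 51.2 112.9
mark [77.80328101  0.33407317 75.        ]
```

```bash
cat > cups.py <<'E'
from h import *
import pickle
from scipy.optimize import least_squares
def phase(c,pred=-4.5):
    g=cv2.cvtColor(c['image'],cv2.COLOR_BGR2GRAY)[195:295,258:358]
    G=cv2.resize(g,None,fx=6,fy=6,interpolation=cv2.INTER_CUBIC)
    m=(G<125).astype(np.uint8);k,l,s,ce=cv2.connectedComponentsWithStats(m,connectivity=4)
    px=[];ang=[]
    for i in range(1,k):
        x,y,w,h,a=s[i]
        if 1200<a<4500 and w<90 and h<90 and y<420: px.append(ce[i]);print(s[i],ce[i].round(1))
    px=np.array(px)
    f=lambda p,a:(proj(c,W([p[1],p[2]-50*np.sin(a),p[3]+50*np.cos(a)]))-[258,195]+.5)*6-.5
    p0=np.array([np.radians(pred),22,1.3,141])
    grid=[f(p0,p0[0]+np.pi/3*j) for j in range(6)]
    js=[int(np.argmin([np.hypot(*(g-q)) for g in grid])) for q in px]
    def res(p): return np.concatenate([np.concatenate([f(p,p[0]+np.pi/3*j)-q for j,q in zip(js,px)])/3,(p[1:]-p0[1:])/[2,1.5,1.5]])
    r=least_squares(res,p0);J_=r.jac;print(js,np.degrees(r.x[0]),r.x[1:],r.fun.round(1),'sd',np.degrees(np.sqrt(np.linalg.inv(J_.T@J_)[0,0])))
    return np.degrees(r.x[0])
if __name__=='__main__': phase(pickle.load(open('s3.pkl','rb')))
E
python3 cups.py
```

```text
[ 188  330   55   51 1952] [214.8 354.6]
[2] -2.2506244965301985 [ 22.01637451   0.52380452 140.59163664] [ 0.4 -0.3  0.  -0.5 -0.3] sd 3.9786166024989438
```

```bash
sed -i 's/    px=np.array(px)/    px=np.array(px if pts is None else pts,float)/; s/def phase(c,pred=-4.5)/def phase(c,pred=-4.5,pts=None)/; s/if 1200<a<4500 and w<90/if a>300 and w<190/' cups.py
python3 - <<'E'
from cups import *
phase(pickle.load(open('s3.pkl','rb')),pts=[(324.5,187.5),(402,209),(228,262),(215,354)])
E
```

```text
[ 188  330   55   51 1952] [214.8 354.6]
[273 361  14  34 317] [279.1 378. ]
[0, 5, 1, 2] -5.162792341086543 [ 23.26832232   0.78740549 139.87758316] [-0.5 -0.2  1.1  0.1 -0.8 -0.4  0.2 -0.2  0.6 -0.3 -0.7] sd 1.0283339254936998
```

```bash
python3 - <<'E'
import sweep as S
from cups import *
S.CY,S.CZ=1.35,141.
S.show(S.sweep(np.radians([91.4]),'g.npy',speed=10))
bot.dwell(.4);c=cam('scene');pickle.dump(c,open('s4.pkl','wb'))
s=bot.read_state();p=J(s['ee_pos']);print(s['clock'],p,np.degrees(np.arctan2(1.35-p[1],p[2]-141)),JR.T@s['ft_force'],np.abs(s['qvel']).max())
cv2.imwrite('pics/s4.png',cv2.resize(c['image'][195:295,258:358],None,fx=6,fy=6,interpolation=cv2.INTER_CUBIC))
print((proj(c,W([77.9,0,75]))-[258,195]+.5)*6)
E
```

```text
91.0 p [-132.6  -53.5  139.6] fx -0.7 ft -2.0 fr -2.1 39.64
40.0917 [-132.57989507  -53.57863575  139.6553651 ] 91.40230173192535 [-0.42591046  3.54868151  1.06341692] 0.0014227584385972047
[371.9374664  473.91924815]
```

View pics/s4.png

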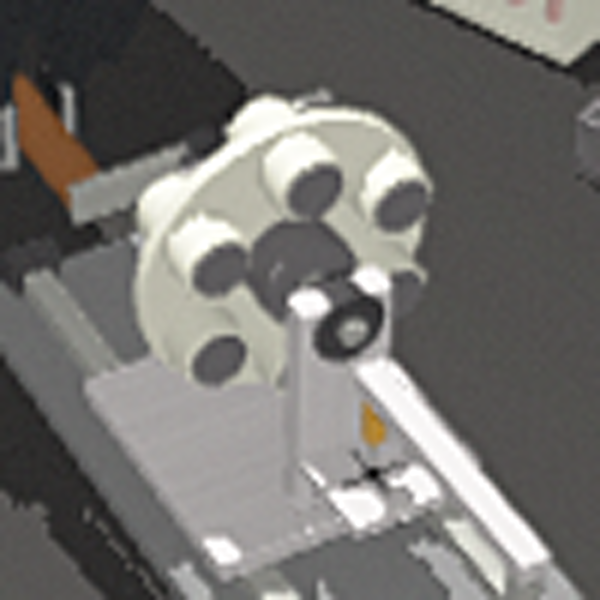

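```bash
python3 - <<'E'
from cups import *
phase(pickle.load(open('s4.pkl','rb')),pred=0,pts=[(314.5,190),(397,204),(219.5,268),(219,358.5)])
E
```

```text
[ 193  336   54   50 1923] [219.2 360. ]
[0, 5, 1, 2] -0.32506687010048546 [ 22.73513539   0.44640887 139.96329811] [-0.6 -0.3  1.2 -0.3 -0.   0.1 -0.2 -0.2  0.4 -0.6 -0.7] sd 1.03026480171481
```

```bash
python3 -c "
from rig import bot
s=bot.read_state();print(s['clock'],s['grip_width'],s['ft_force']);print(bot.finish_job())"
```

```text
40.0917 20.495992157930665 [0.29740696 3.56175368 1.06341692]
the job is handed in; nothing more can be done
None
```

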